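# Set the caramel valve for the pour

## Robot

A 6-joint arm with a two-finger parallel gripper is mounted at the origin on the work surface. World frame = base frame: x ahead of the robot, y to its left, z up, the work surface at z = 0. Lengths are in mm, angles in rad, forces in N, time in s.
With the tool pointing down it reaches from about 350 to 875 mm from the base axis. Payload 4.2 kg.
Tool frame: the origin (TCP) lies on the mounting face of the last link; the fingertips stand 173 mm ahead of it and the grasp point (between the pads) lies 155 mm ahead of it (tcp_to_grasp is the distance from the TCP to the grasp point, in mm); z points along the fingers, y is the direction in which the jaws open and shut (so a half turn about z gives the same grasp; the last joint's range is limited). The gripper opens to 85 mm and grips with 20 to 120 N. Pads are 22 mm wide; open, the fingers measure 114 mm over their backs; the gripper's body (76 mm by 85 mm) begins 54 mm behind the grasp point. The pads swing forward as they close: fully open they stand 13 mm farther back than shut.
Start: joints at [1.417, 0.385, 0.008, 0, -1.194, -0.259], TCP at [250.701, 572.493, 404.712] pointing down, gripper open.
Joint ranges: [-3.14, 3.14], [-1.21, 2.06], [-1.07, 1.41], [-3.16, 2.05], [-2.99, -0.16], [-3.1, 3.1]. Speed limits (rad/s): [2.79, 2.79, 3.14, 3.14, 3.14, 3.14].

## Interface

Orientations are given as a unit quaternion [x, y, z, w].
In Python, from bench import * gives the robot as it stands. The module is installed in compiled form; this text tells all that it offers.
- The arm moves only by the tool apply_moves, never from a script. Its arguments are lists of equal length, an entry for each row: "fingers": the closure, from 0 (fully open) to 1 (shut); "dp": the shift along the world's x, y, z in cm, a list of three; "yaw": the turn about the world's z in degrees. A call has 1 to 10 rows; each row is the pose to reach, as a shift and turn from the pose measured when the call began; what a row does not reach only later rows make up. A row lasts 1/10 s, in which the tool goes at most 50 mm and 8.59 degrees, less where a joint would pass 70% of its speed; a pose out of reach is approached as far as the arm can. A call with a gripper value outside its range is refused whole. The fingers move at their own pace and stop on an object; the grip force is fixed at half the most. Time passes only in rows, so rows that repeat a pose let the fingers close. It gives the time, the measured TCP pose, the force and the opening at its end, in the units of the state.
- read_state(): the state, without advancing time (a new reading comes with each control period).
- get_image(name): name is "scene" or "top" or "wrist"; returns a dict with "color" (420x560x3 uint8, blue, green, red), "mtx" (3x3 intrinsics, pixels), "k1" (the pictures are not rectified: a ray, as slopes to the right and down, at radius r is drawn at 1 + k1 r^2 times it, then the intrinsics apply), "camera_from_world" (4x4, takes a point from world to camera coordinates); the wrist camera has in their place "tool_from_camera" (4x4, takes a point from camera to tool coordinates, whose origin is the TCP and whose axes are the flange's). Camera axes: x right, y down, z forward; pixel columns grow to the right and rows downward; lengths in mm; the calibration is good to about 2 mm. A picture is of the moment at which its call begins: read the wrist's pose just before it. There is no depth.
- job_done(): hands the job in, once; it reports no verdict.
The state is a dict: "clock": time; "joints": joint angles; "joint_vel": joint speeds; "joint_efforts": joint torques, N m; "position": TCP position; "ee_rot": TCP orientation; "contact_force": force on the tool from outside, world axes, zero at the start; "wrist_torque": the same for the moment, N m; "gripper_width": finger opening in mm.
Only numpy, scipy, OpenCV 4.12 (cv2) and the standard library are available. Lean on these libraries where they do the work, as an engineer would, in place of code of your own. Each camera call takes 0.05 s, during which the arm holds its last target. There are 200 camera calls.

## Task

We are about to pour caramel into the slab tray: lift the drip pan off its hook at the spout without tipping it, and set it down gently, standing in the middle of the blue mat. Then take the crank handle of the red valve wheel, wind the valve fully closed against its stop (clockwise), and from there open it exactly two full turns. Finish still gripping the crank handle, ready to shut the valve, with the wheel held still at that setting; leave everything else on the counter where it is.

Things in the scene. Friction and masses are not known exactly. Their poses are not given: they have to be found in the camera images.
- dispenser: Steel caramel dispenser, fixed: heated tank (230 mm wide, 410 tall), 27 mm outlet pipe with its axis 158 mm above the counter, globe valve with red handwheel, and a spout pointing down at the pipe's end. Origin on the counter under the valve's vertical axis; y runs along the pipe to the tank (tank axis at y = +300 mm); the spout is at y = -170 mm; its hook points to -x.
- spout (a point): Centre of the spout's mouth: 24 mm tube pointing down, 130 mm above the counter, 45 mm above the rim of the hanging pan, whose back half (+x) is under it.
- hook (a point): Where the pan's loop rests: top of the hook, an 8 mm rod running level from the spout along the dispenser's -x, turned up at its end. This point is 172 mm above the counter, 55 mm from the spout's axis; the tip is 20 mm farther out and 14 mm higher. To free the pan lift it 20 to 30 mm (more: its back half meets the spout), then draw it 40 mm along -x.
- pan: Loose steel drip pan, 0.2 to 0.42 kg, on the hook: 140 (x) x 64 (y) x 40 mm, open, with a stiff upright wire loop over its middle: two vertical 6 mm wires 50 mm long, 32 mm across their outsides (along y), and a bar on top. Origin: the place to grip, midway between the wires, 25 mm below the bar, 105 mm above the underside. Grip across y from above. At the start its axes are parallel to the dispenser's.
- mat: Flat blue mat fixed on the counter, 200 mm (its x) by 150 mm (its y), 3 mm thick, where the pan shall stand (origin on the counter under its centre).
- wheel_axis (a point): Point on the valve wheel's vertical axis in the middle plane of its red rim, 248 mm above the counter. Rim 124 mm across, rim bar 14 mm thick. The wheel does not rise; a 10 mm brass stem rises through its hub 3 mm a turn, its top 14 to 23 mm above the rim's middle plane.
- wheel (a joint): Turn of the valve wheel, rad: 0 = fully closed, at a hard stop; grows as it is opened, counter-clockwise from above; ends at 18.8 (three turns). It starts 1.0 to 5.0 rad open and stays where it is left; turning it needs about 4 N at the crank handle.
- crank: The wheel's crank handle: upright black round grip, 22 mm in diameter, 70 mm tall, that spins freely on its pin, on the red rim 55 mm from the wheel's axis. Origin at its centre, 50 mm above the rim's middle plane. At joint value 0 it lies on the dispenser's +x side of the axis. Grip it from above and carry it round the axis; the hand need not turn.
- slab_tray: Loose aluminium tray 200 x 170 x 24 mm on the counter under the spout, waiting for the pour. Stays there.
- tongs: Loose steel tongs, 230 mm long, lying on the counter. Leave alone.
- card: Loose blank price card, 105 mm tall, on a black clip stand. Leave alone.
- sprinkles: Loose amber jar, 60 mm across, 75 mm tall, white cap. Leave alone.
- palette_knife: Loose palette knife with a black handle, 260 mm long, lying. Leave alone.
- sample_bowl: Loose white bowl of fudge samples, 100 mm across, 34 mm tall. Leave alone.
- wrapped_slab: Loose paper-wrapped slab with a purple band, 112 x 75 x 31 mm. Leave alone.
There are look-alikes about, which are no part of the job. What is shaped like the pan but purple is not meant. Of the things that look like the mat, the larger one is meant.

How it is judged (in metres and radians):
On the way, in this order (a step that is already met when the one before it is completed fails the run):
1. the drip pan is off the hook and stands upright, let go, in the middle of the mat (horizontal distance between pan and mat below 0.045 m and height (world z) of pan between 0.1 and 0.116 m and angle between pan's own z axis and vertical below 0.12 rad and linear speed of pan below 0.03 m/s and contact force between the fingers and pan below 0.05 N), for 0.2 s.
2. the valve is wound fully closed, with the pan on the mat (value of joint wheel below 0.07 rad and horizontal distance between pan and mat below 0.045 m), for 0.1 s.
At the end, for the whole second after the job is handed in: Wheel still, 12.57 rad (two turns) open from its stop, within 0.17; fingers grip the crank handle (over 3 N, within 18 mm in plan); pan upright (0.12 rad), still and let go on the mat, its middle within 45 mm of the mat's middle; other things within 25 mm of their starts (all of step 1 and value of joint wheel between 12.396 and 12.736 rad and velocity of joint wheel between -0.05 and 0.05 rad/s and contact force between the fingers and crank above 3 N and horizontal distance between the grasp point and crank below 0.018 m); the arm keeps its last pose, push and grip.
It fails at once if the drip pan is tipped (over 0.5 rad) (angle between pan's own z axis and vertical above 0.5 rad).
It fails at once if the drip pan is dropped or thrown (over 0.5 m/s while out of the fingers) (linear speed of pan above 0.5 m/s and contact force between the fingers and pan below 0.05 N).
It fails at once if another thing on the counter is disturbed (moved over 25 mm) (distance of any of slab_tray, tongs, card, sprinkles, palette_knife, sample_bowl, wrapped_slab from where it was at the start of the episode above 0.025 m).
It also fails if it takes over 70 s, if anything falls off the work surface, if the arm or the gripper's body presses on something with over 40 N, if the wrist force passes 120 N, or if a joint passes its speed limit or range.

## Working session

There is one attempt and no reset: what is moved stays moved. The work goes in short steps, Python scripts to look and compute and a tool call to move; the robot and the scene stay as the last step left them, time stands still between calls to the robot, and variables do not carry over. Pictures are saved under pics/ and viewed, about 8 in all and at most 12, crops included, and the job is handed in when it is done.

Besides the shell and the picture viewer there is one more tool, called by a JSON object that holds its "name" and its "arguments", one argument or row to a line. apply_moves: Moves the arm, as the interface text tells. Its arguments: {"type":"object","properties":{"fingers":{"type":"array","items":{"type":"number"}},"dp":{"type":"array","items":{"type":"array","items":{"type":"number"}}},"yaw":{"type":"array","items":{"type":"number"}}},"required":["fingers","dp","yaw"]}

```bash
mkdir -p pics; cat > h.py <<'E'
from bench import *
import numpy as np, cv2
def snap(n,f):
    d=get_image(n); cv2.imwrite('pics/'+f,d['color']); np.savez('pics/'+f+'.npz',**{k:np.array(v) for k,v in d.items()}); return d
def ld(f): return dict(np.load('pics/'+f+'.npz'))
def at_z(d,u,v,z):
    "world point seen at pixel u,v at height z (mm)"
    K=np.array(d['mtx']);k=float(d['k1']);T=np.array(d['camera_from_world'])
    s=cv2.undistortPoints(np.array([[[u,v]]],float),K,np.array([k,0,0,0,0.]))[0,0]
    R=T[:3,:3];c=-R.T@T[:3,3];r=R.T@np.r_[s,1]
    return c+r*(z-c[2])/r[2]
def proj(d,P):
    K=np.array(d['mtx']);T=np.array(d['camera_from_world'])
    return cv2.projectPoints(np.atleast_2d(np.array(P,float)),cv2.Rodrigues(T[:3,:3])[0],T[:3,3],K,np.array([float(d['k1']),0,0,0,0.]))[0][:,0]
E
python3 - <<'E'
from h import *
for n in('scene','top'):
    d=snap(n,n+'0.png'); T=np.array(d['camera_from_world']); print(n,-T[:3,:3].T@T[:3,3],d['k1'])
print(read_state())
E
```

```text
scene [1285.78574433  -86.57915869  899.33434304] -0.1250645867474384
top [ 322.37311969 -135.79396433 1316.96792199] 0.04182399727917631
{'clock': 0.1, 'joints': array([ 1.41664793e+00,  3.85509539e-01,  6.78759833e-03, -4.47990435e-04,
       -1.19399511e+00, -2.58591702e-01]), 'joint_vel': array([ 0.00068196, -0.0026647 ,  0.00416816,  0.00169678, -0.00069959,
        0.00199468]), 'joint_efforts': array([-3.74188403e-05, -3.93318450e+01,  1.88928813e+01,  4.19785514e+00,
       -2.59837776e-03,  3.57083685e-06]), 'position': array([250.60137992, 572.37512655, 403.72049363]), 'ee_rot': array([ 9.78763763e-01, -2.04989097e-01, -1.57789196e-04,  9.69919877e-04]), 'contact_force': array([-0.6500187 , -0.38148372,  0.14418478]), 'wrist_torque': array([ 0.09376557, -0.02389974, -0.04692683]), 'gripper_width': 85.2558732616661}
```

View pics/top0.png

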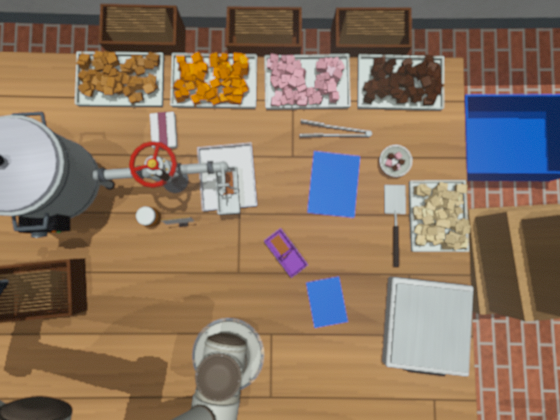

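View pics/scene0.png

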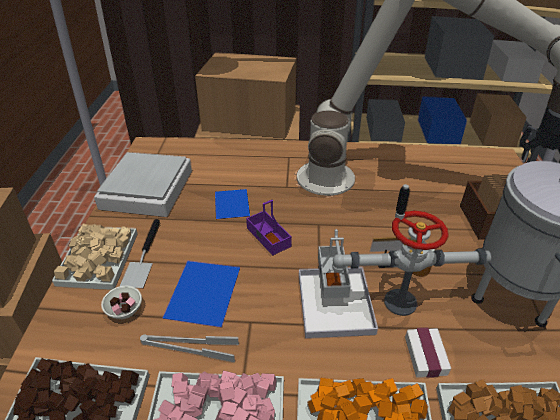

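The top view has world x up and y to the left. The big mat is at about (334,184), the wheel at (152,165), the spout and pan at (228,185), the small mat at (327,302), and the purple pan at (286,252). Next I'll enlarge the valve and pan area.

```bash
python3 - <<'E'
from h import *
a=cv2.imread('pics/top0.png')[130:230,90:265]; b=cv2.imread('pics/scene0.png')[180:330,300:500]
cv2.imwrite('pics/c1.png',cv2.resize(a,None,fx=4.5,fy=4.5,interpolation=2)); cv2.imwrite('pics/c2.png',cv2.resize(b,None,fx=4,fy=4,interpolation=2))
d=ld('top0.png')
for p in[(228,353)]:print(at_z(d,*p,0))
im=d['color'];hsv=cv2.cvtColor(im,cv2.COLOR_BGR2HSV)
m=cv2.inRange(hsv,(105,150,80),(125,255,255));m[:,440:]=0
n,_,st,ce=cv2.connectedComponentsWithStats(m)
lab=_
for i in range(1,n):
  if st[i,4]>300:
    bx=cv2.boxPoints(cv2.minAreaRect(cv2.findContours((lab==i).astype('uint8'),0,2)[0][0]))
    w=np.array([at_z(d,*q,3) for q in bx]);print(ce[i],at_z(d,*ce[i],3),w.round(0).tolist())
m=cv2.inRange(hsv,(0,150,60),(6,255,255))|cv2.inRange(hsv,(172,150,60),(180,255,255));m[:,:120]=0;m[:,185:]=0;m[:130]=0;m[200:]=0
c=cv2.findContours(m,0,2)[0];c=max(c,key=len);e=cv2.fitEllipse(c);print('rim',e,at_z(d,*e[0],248))
E
```

```text
[4.76384547 0.0615088  0.        ]
[333.40037175 184.11598513] [ 529.42266646 -325.91614977    3.        ] [[440.0, -245.0, 3.0], [634.0, -264.0, 3.0], [620.0, -408.0, 3.0], [427.0, -387.0, 3.0]]
[326.39915374 301.83638928] [ 160.45417825 -301.81870479    3.        ] [[217.0, -240.0, 3.0], [236.0, -339.0, 3.0], [104.0, -363.0, 3.0], [86.0, -265.0, 3.0]]
rim ((152.93057250976562, 164.62454223632812), (41.27523422241211, 42.54841613769531), 98.88756561279297) [537.72251573 177.89395596 248.        ]
```

View pics/c1.png

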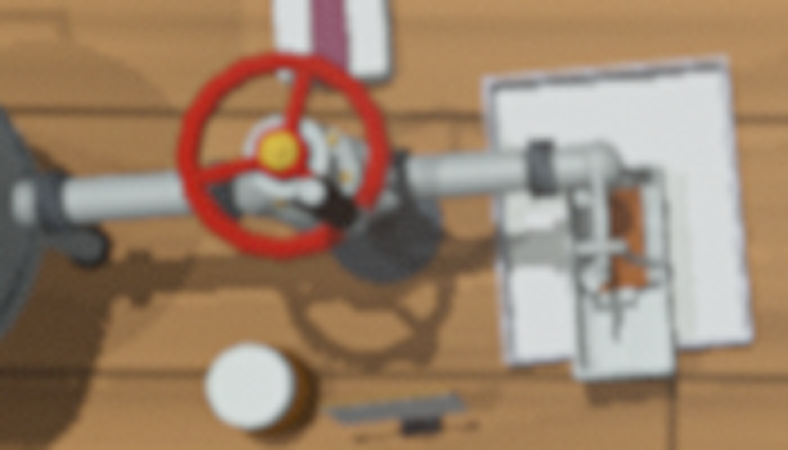

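View pics/c2.png

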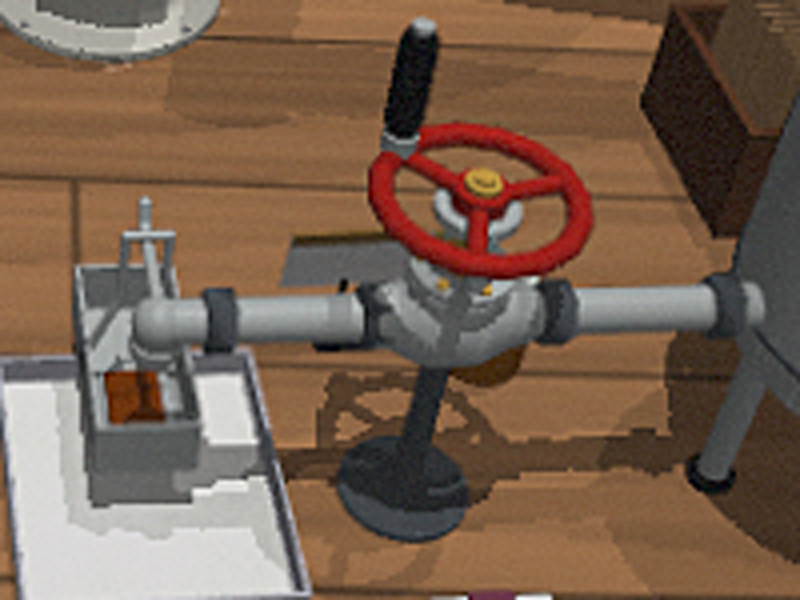

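The pan hangs toward the robot side (world -x), with the loop bar in the scene view at about (330–344,239). The crank grip's top is at scene (406,186) and its foot at (400,216). The pipe runs from (97,174) to (223,166) in the top view.

```bash
python3 - <<'E'
from h import *
t=ld('top0.png');s=ld('scene0.png')
a=at_z(t,98.5,174.4,158);b=at_z(t,210,167.5,158)
th=np.arctan2(-(a-b)[0],(a-b)[1]);print('pipe',a,b,'yaw deg',np.degrees(th))
x=np.array([np.cos(th),np.sin(th)]);y=np.array([-x[1],x[0]])
e=[]
m=cv2.inRange(cv2.cvtColor(s['color'],cv2.COLOR_BGR2HSV),(0,150,60),(6,255,255))|cv2.inRange(cv2.cvtColor(s['color'],cv2.COLOR_BGR2HSV),(172,150,60),(180,255,255))
n,l,st,ce=cv2.connectedComponentsWithStats(m[:, :]);
w2=[at_z(s,*p,248)[:2] for p in [(392.5,226),(447.5,231)]];print('wheel from scene',w2,np.mean(w2,0))
w=np.array([537.7,177.9])
sp=w-170*y;pan=sp-55*x;print('spout',sp,'pan',pan)
print('bar scene ends',at_z(s,330.5,238.7,177),at_z(s,343.7,238.7,177))
print('crank top',at_z(s,406.2,186.5,333),'foot',at_z(s,400,215,264))
print('pan bar in top',proj(t,[*pan,175]),'in scene',proj(s,[*pan,175]),'wheel in scene',proj(s,[*w,248]),'crop',[((q-[300,180])*4).round() for q in proj(s,[[*w,271],[*pan,175]])])
E
```

```text
pipe [526.39561208 353.82231737 158.        ] [549.34641716  44.32919738 158.        ] yaw deg 4.24106929202936
wheel from scene [array([529.86412753, 118.78481665]), array([540.38888944, 238.77044871])] [535.12650849 178.77763268]
spout [550.2720181    8.36550687] pan [495.42262326   4.29808925]
bar scene ends [500.70994291 -11.47406239 177.        ] [499.08885525  19.5166768  177.        ]
crank top [498.18577669 139.31455874 333.        ] foot [510.45775176 135.5557518  264.        ]
pan bar in top [[223.14837813 185.6666298 ]] in scene [[337.07487052 238.03715551]] wheel in scene [[419.83774137 229.27232003]] crop [array([488., 165.]), array([148., 232.])]
```

{"name": "apply_moves", "arguments": {
  "fingers": [0,0,0,0,0,0,0,0,0,0],
  "dp": [
    [1.4,-4.5,0],
    [2.8,-9,0],
    [4.2,-13.5,0],
    [5.6,-18,0],
    [7,-22.5,0],
    [8.4,-27,0],
    [9.8,-31.5,0],
    [11.2,-36,0],
    [12.6,-40.5,0],
    [14,-45,0]
  ],
  "yaw": [3,6,9,12,15,18,21,24,27,28]
}}

```text
clock: 1.1
position: [390.5, 120.4, 403.7]
ee_rot: [0.999, 0.039, 0.0, 0.001]
contact_force: [1.2, -0.7, 1.0]
gripper_width: 85.1
```

{"name": "apply_moves", "arguments": {
  "fingers": [0,0,0,0,0],
  "dp": [
    [3,-3.5,0],
    [6,-7,0],
    [9,-10,0],
    [10.6,-11.6,0],
    [10.6,-11.6,0]
  ],
  "yaw": [0,0,0,0,0]
}}

```text
clock: 1.6
position: [497.9, 2.6, 402.7]
ee_rot: [0.999, 0.037, -0.001, 0.001]
contact_force: [-0.3, 0.3, -0.7]
gripper_width: 85.2
```

```bash
python3 - <<'E'
from h import *
st=read_state();print(st['position'],st['ee_rot'])
d=snap('wrist','w1.png');print(d['tool_from_camera'])
np.save('pics/w1_st.npy',np.r_[st['position'],st['ee_rot']])
E
```

```text
[497.91214423   2.59300587 402.73537319] [ 9.99322078e-01  3.67919390e-02 -5.91976555e-04  1.17750528e-03]
[[-4.17913072e-04 -9.45548582e-01 -3.25480729e-01  8.37201746e+01]
 [ 9.99999780e-01 -2.27315254e-04 -6.23617149e-04  9.84326440e-01]
 [ 5.15673576e-04 -3.25480918e-01  9.45548468e-01  3.05296151e+01]
 [ 0.00000000e+00  0.00000000e+00  0.00000000e+00  1.00000000e+00]]
```

View pics/w1.png

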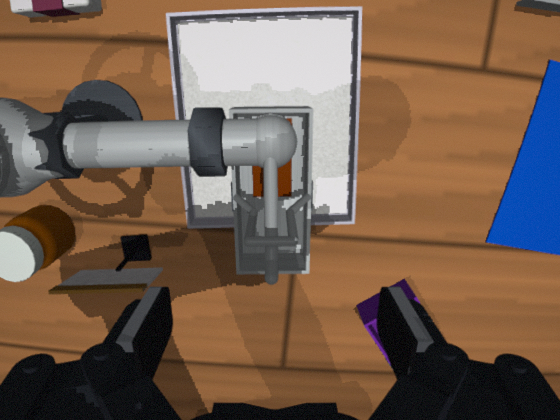

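The wrist view shows the hook rod at u≈270 with its tip at about (271,278), the pan body at u 234–310, and the loop near u 246–297, v≈238. I'll check these against the model.

```bash
cat >> h.py <<'E'
from scipy.spatial.transform import Rotation as Ro
def wrist(d,st):
    W=np.eye(4);W[:3,:3]=Ro.from_quat(st[3:]).as_matrix();W[:3,3]=st[:3]
    d=dict(d);d['camera_from_world']=np.linalg.inv(W@np.array(d['tool_from_camera']));return d
E
python3 - <<'E'
from h import *
d=wrist(ld('w1.png'),np.load('pics/w1_st.npy'))
th=np.radians(4.2);x=np.r_[np.cos(th),np.sin(th),0];y=np.r_[-x[1],x[0],0]
P=np.r_[497,4.2,0];z=lambda h:np.r_[0,0,h]
for n,p in dict(barL=P+13*y+z(175),barR=P-13*y+z(175),footL=P+13*y+z(125),footR=P-13*y+z(125),tip=P-20*x+z(186),rimfl=P-70*x+32*y+z(85),rimfr=P-70*x-32*y+z(85),spoutel=P+55*x+z(158)).items(): print(n,proj(d,p)[0].round(1))
c=cv2.imread('pics/w1.png')[90:300,190:350];cv2.imwrite('pics/c3.png',cv2.resize(c,None,fx=3.7,fy=2.8 if 0 else 2.8,interpolation=2))
for uv,h in[((271,278),186),((234,272),85),((309,272),85)]:print(uv,at_z(d,*uv,h).round(1))
E
```

```text
barL [246.8 240.8]
barR [291.4 240.8]
footL [251.6 213. ]
footR [288.2 213. ]
tip [269.1 280.5]
rimfl [234.2 273.8]
rimfr [307.2 273.7]
spoutel [269.  141.5]
(271, 278) [478.8   1.7 186. ]
(234, 272) [426.6  31.3  85. ]
(309, 272) [431.3 -34.3  85. ]
```

View pics/c3.png

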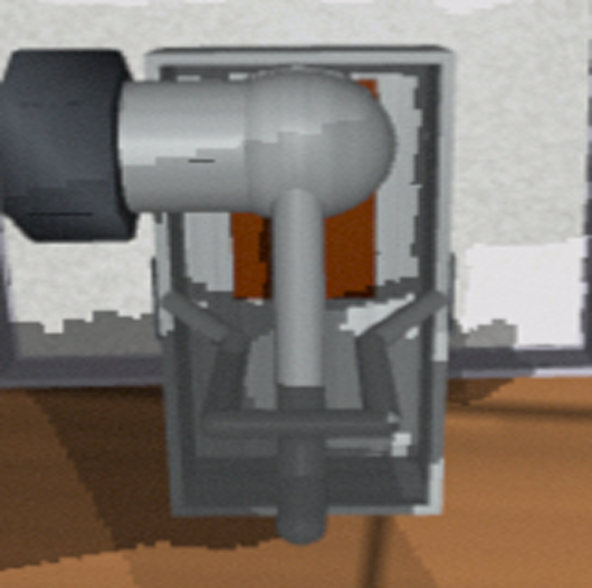

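{"name": "apply_moves", "arguments": {
  "fingers": [0,0,0,0,0.5,1,1,1,1,1],
  "dp": [
    [-0.1,0,-4],
    [-0.1,0,-7],
    [-0.1,0,-9],
    [-0.1,0,-9.7],
    [-0.1,0,-9.7],
    [-0.1,0,-9.7],
    [-0.1,0,-9.7],
    [-0.1,0,-9.7],
    [-0.1,0,-9.7],
    [-0.1,0,-9.7]
  ],
  "yaw": [0,0,0,0,0,0,0,0,0,0]
}}

```text
clock: 2.65
position: [496.3, 3.3, 307.0]
ee_rot: [0.999, 0.038, 0.0, 0.001]
contact_force: [-0.6, -1.4, 5.2]
gripper_width: 30.3
```

{"name": "apply_moves", "arguments": {
  "fingers": [1,1,1,1,1],
  "dp": [
    [0,0,0.5],
    [0,0,1.2],
    [0,0,2],
    [0,0,2.5],
    [0,0,2.5]
  ],
  "yaw": [0,0,0,0,0]
}}

```text
clock: 3.15
position: [496.5, 3.4, 332.9]
ee_rot: [0.999, 0.038, 0.001, 0.001]
contact_force: [-0.3, -0.4, -1.5]
gripper_width: 30.3
```

{"name": "apply_moves", "arguments": {
  "fingers": [1,1,1,1,1],
  "dp": [
    [-1.5,-0.1,0],
    [-3,-0.2,0],
    [-4.5,-0.3,0],
    [-6.5,-0.5,0],
    [-6.5,-0.5,0]
  ],
  "yaw": [0,0,0,0,0]
}}

```text
clock: 3.65
position: [429.0, -2.2, 332.4]
ee_rot: [0.999, 0.037, -0.0, 0.001]
contact_force: [0.2, 0.1, -2.5]
gripper_width: 30.3
```

```bash
python3 - <<'E'
from h import *
st=read_state();print(st['position'],st['contact_force'],st['gripper_width'])
snap('wrist','w2.png');d=snap('scene','s2.png')['color'][130:330,220:460]
a=cv2.resize(d,None,fx=2.5,fy=2.5,interpolation=2);cv2.imwrite('pics/s2c.png',a)
E
```

```text
[429.04003711  -2.19265477 332.35826186] [ 0.20890383  0.07510539 -2.46688749] 30.34183598797207
```

View pics/s2c.png

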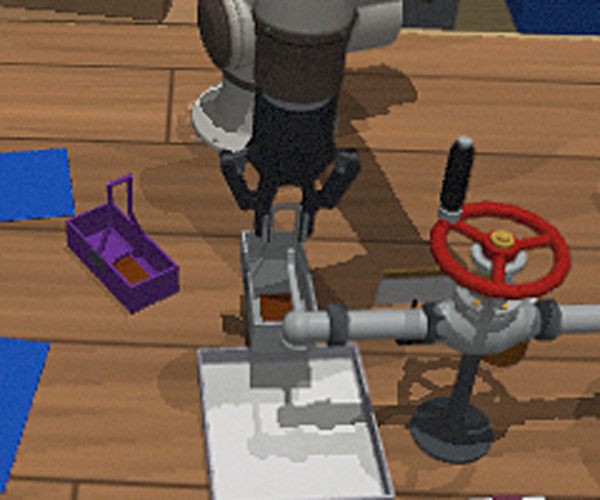

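The pan is held level and clear of the hook.

{"name": "apply_moves", "arguments": {
  "fingers": [1,1,1,1,1,1,1,1,1,1],
  "dp": [
    [0.2,-2,0.5],
    [1.0,-5,1],
    [2.2,-9,1],
    [3.5,-13,1],
    [4.8,-17,1],
    [6.2,-21,1],
    [7.5,-25,1],
    [9,-29,1],
    [9.8,-31.5,1],
    [10,-32.4,1]
  ],
  "yaw": [0,0,0,0,0,0,0,0,0,0]
}}

```text
clock: 4.75
position: [532.6, -328.5, 341.8]
ee_rot: [0.999, 0.036, 0.002, 0.001]
contact_force: [-1.3, 0.6, -3.3]
gripper_width: 30.6
```

{"name": "apply_moves", "arguments": {
  "fingers": [1,1,1],
  "dp": [
    [0,0,-1],
    [0,0,-2],
    [0,0,-2]
  ],
  "yaw": [0,0,0]
}}

```text
clock: 5.05
position: [531.9, -327.1, 318.9]
ee_rot: [0.999, 0.037, -0.001, -0.001]
contact_force: [-1.4, 0.4, -2.9]
gripper_width: 30.3
```

{"name": "apply_moves", "arguments": {
  "fingers": [1,1,1,1,1,1],
  "dp": [
    [-0.1,0,-1.5],
    [-0.2,0.1,-3],
    [-0.2,0.1,-4],
    [-0.2,0.1,-4.5],
    [-0.2,0.1,-4.8],
    [-0.2,0.1,-4.8]
  ],
  "yaw": [0,0,0,0,0,0]
}}

```text
clock: 5.65
position: [530.0, -326.0, 271.1]
ee_rot: [0.999, 0.037, -0.001, -0.0]
contact_force: [0.1, 0.2, -2.1]
gripper_width: 30.4
```

{"name": "apply_moves", "arguments": {
  "fingers": [1,1,1],
  "dp": [
    [0,0,-0.2],
    [0,0,-0.4],
    [0,0,-0.4]
  ],
  "yaw": [0,0,0]
}}

```text
clock: 5.95
position: [530.0, -326.0, 267.1]
ee_rot: [0.999, 0.037, -0.001, -0.0]
contact_force: [-0.2, -0.3, -1.9]
gripper_width: 30.3
```

{"name": "apply_moves", "arguments": {
  "fingers": [1,1,1,1],
  "dp": [
    [0,0,-0.15],
    [0,0,-0.3],
    [0,0,-0.4],
    [0,0,-0.4]
  ],
  "yaw": [0,0,0,0]
}}

```text
clock: 6.35
position: [529.9, -326.0, 265.8]
ee_rot: [0.999, 0.037, -0.001, 0.0]
contact_force: [-4.4, 3.0, 8.9]
gripper_width: 30.3
```

Contact is at z 265.8, as predicted (265). I'll release the pan and rise straight up.

{"name": "apply_moves", "arguments": {
  "fingers": [0.7,0.4,0,0,0,0],
  "dp": [
    [0,0,0.1],
    [0,0,0.1],
    [0,0,0.1],
    [0,0,0.1],
    [0,0,0.1],
    [0,0,0.1]
  ],
  "yaw": [0,0,0,0,0,0]
}}

```text
clock: 6.95
position: [529.9, -326.1, 266.6]
ee_rot: [0.999, 0.037, -0.001, 0.0]
contact_force: [-0.4, 0.2, 0.0]
gripper_width: 85.4
```

{"name": "apply_moves", "arguments": {
  "fingers": [0,0,0,0,0,0,0],
  "dp": [
    [0,0,2],
    [0,0,6],
    [0,0,10],
    [0,0,14],
    [0,0,18],
    [0,0,21.4],
    [0,0,21.4]
  ],
  "yaw": [0,0,0,0,0,0,0]
}}

```text
clock: 7.65
position: [530.0, -326.4, 487.2]
ee_rot: [0.999, 0.037, 0.005, 0.003]
contact_force: [0.0, -0.2, 0.6]
gripper_width: 85.3
```

```bash
python3 - <<'E'
from h import *
st=read_state();print(st['position'],st['ee_rot'])
s=snap('scene','s3.png')
d=s['color'][130:330,140:460]
cv2.imwrite('pics/s3c.png',cv2.resize(d,None,fx=2.5,fy=2.5,interpolation=2))
P=[[529.5,-326,134]];print('expected loop bar in crop',(proj(s,P)-[140,130])*2.5)
E
```

```text
[ 530.01892996 -326.39225966  487.21398145] [0.99928463 0.03741067 0.00461473 0.00306334]
expected loop bar in crop [[143.85823611 312.60455621]]
```

View pics/s3c.png

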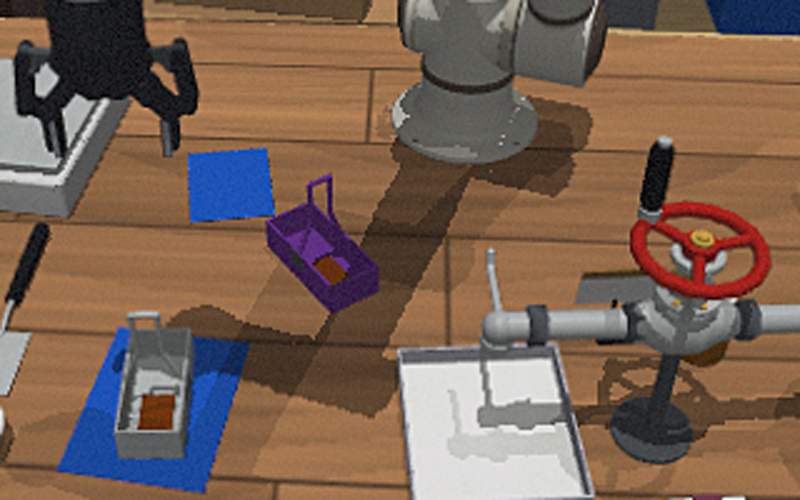

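The pan stands on the mat, with its loop bar at the crop position (144,315) against (144,313) expected. I'll go over to the crank.

{"name": "apply_moves", "arguments": {
  "fingers": [0,0,0,0,0,0,0,0,0,0],
  "dp": [
    [-1,4,3],
    [-2,9,4.5],
    [-3,14,4.5],
    [-4,19,4.5],
    [-5,24,4.5],
    [-5,29,4.5],
    [-5,34,4.5],
    [-5,38.5,4.5],
    [-5,43,4.5],
    [-5,43,4.5]
  ],
  "yaw": [0,0,0,0,0,0,0,0,0,0]
}}

```text
clock: 8.7
position: [479.7, 108.5, 526.7]
ee_rot: [0.999, 0.041, 0.001, 0.001]
contact_force: [-0.8, -0.7, 0.3]
gripper_width: 85.7
```

{"name": "apply_moves", "arguments": {
  "fingers": [0,0],
  "dp": [
    [0,0,0],
    [0,0,0]
  ],
  "yaw": [0,0]
}}

```text
clock: 8.9
position: [479.7, 108.3, 525.5]
ee_rot: [0.999, 0.04, -0.0, 0.002]
contact_force: [0.1, -0.8, -0.4]
gripper_width: 85.4
```

```bash
python3 - <<'E'
from h import *
st=read_state();q=np.r_[st['position'],st['ee_rot']];print(q)
d=wrist(snap('wrist','w3.png'),q);np.save('pics/w3_st.npy',q)
for p in[[537,178,248],[503,138,333],[503,138,264]]:print(proj(d,p))
E
```

```text
[ 4.79678717e+02  1.08302621e+02  5.25455461e+02  9.99179914e-01
  4.04466256e-02 -4.25811279e-04  1.84084047e-03]
[[173.37131308 122.36660858]]
[[211.80378792 218.69539738]]
[[228.64732395 182.60585054]]
```

View pics/w3.png

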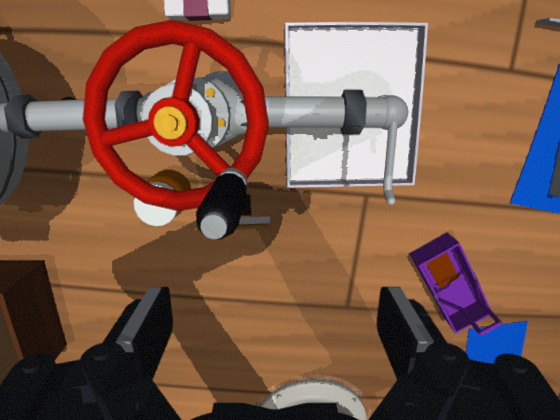

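The wrist view shows the crank top at (213,224), its foot at about (235,178), and the rim spanning u 84–267, v 22–209.

```bash
python3 - <<'E'
from h import *
d=wrist(ld('w3.png'),np.load('pics/w3_st.npy'))
hsv=cv2.cvtColor(d['color'],cv2.COLOR_BGR2HSV)
m=cv2.inRange(hsv,(0,150,60),(6,255,255))|cv2.inRange(hsv,(172,150,60),(180,255,255));m[:,280:]=0;m[215:]=0
c=max(cv2.findContours(m,0,2)[0],key=len);h=cv2.convexHull(c)[:,0]
W=np.array([at_z(d,*p,248)[:2] for p in h]);
(cx,cy),r=cv2.minEnclosingCircle(W.astype(np.float32));print('axis',cx,cy,r)
for uv,z in[((213,224),333),((235,178),262)]:
    p=at_z(d,*uv,z)[:2];v=p-[cx,cy];print(p,np.hypot(*v),np.degrees(np.arctan2(v[1],v[0]))%360)
E
```

```text
axis 538.1731567382812 177.63027954101562 62.221126556396484
[500.38894378 137.37133021] 55.212586883791396 226.81623154792777
[505.87292186 134.22039361] 54.10844083614961 233.3479661730794
```

{"name": "apply_moves", "arguments": {
  "fingers": [0,0,0,0,0,0,0],
  "dp": [
    [1.5,2,0],
    [2.1,2.9,0],
    [2.1,2.9,-2],
    [2.1,2.9,-4],
    [2.1,2.9,-6],
    [2.1,2.9,-7.2],
    [2.1,2.9,-7.2]
  ],
  "yaw": [0,0,0,0,0,0,0]
}}

```text
clock: 9.65
position: [500.6, 136.0, 452.1]
ee_rot: [0.999, 0.039, -0.002, 0.003]
contact_force: [0.8, -0.6, 1.1]
gripper_width: 85.7
```

{"name": "apply_moves", "arguments": {
  "fingers": [0.5,1,1,1,1,1],
  "dp": [
    [0,0,0],
    [0,0,0],
    [0,0,0],
    [0,0,0],
    [0,0,0],
    [0,0,0]
  ],
  "yaw": [0,0,0,0,0,0]
}}

```text
clock: 10.25
position: [500.9, 136.6, 453.2]
ee_rot: [0.999, 0.04, -0.0, 0.002]
contact_force: [-0.2, 3.5, 3.1]
gripper_width: 20.5
```

```bash
cat >> h.py <<'E'
A=np.array([538.1,177.6])
def arc(angs,p=None,A=A,r=55):
    p=read_state()['position'][:2] if p is None else p
    a=np.radians(angs);return ((A+r*np.c_[np.cos(a),np.sin(a)]-p)/10).round(1).tolist()
def ang(A=A):
    s=read_state();v=s['position'][:2]-A;return np.hypot(*v).round(1),(np.degrees(np.arctan2(v[1],v[0]))%360).round(1),s['contact_force'].round(1),s['gripper_width'].round(1),s['clock']
E
python3 -c "
from h import *
print(ang());print(arc(np.arange(213,60,-16)))"
```

```text
Traceback (most recent call last):
  File "h.py", line 24, in ang
    s=read_state();v=s['position'][:2]-A;return np.hypot(*v).round(1),(np.degrees(np.arctan2(v[1],v[0]))%360).round(1),s['contact_force'].round(1),s['gripper_width'].round(1),s['clock']
                                                                                                                                                   ^^^^^^^^^^^^^^^^^^^^^^^^
AttributeError: 'float' object has no attribute 'round'
```

```bash
sed -i "s/s\['gripper_width'\].round(1)/s['gripper_width']/" h.py
python3 -c "
from h import *
print(ang());print(arc(np.arange(213,60,-16)))"
```

```text
(np.float64(55.4), np.float64(227.8), array([-0.2,  3.5,  3.1]), 20.544138693163497, 10.25)
[[-0.9, 1.1], [-1.5, 2.5], [-1.8, 4.0], [-1.6, 5.5], [-1.0, 6.9], [-0.0, 8.1], [1.2, 9.0], [2.7, 9.5], [4.2, 9.6], [5.7, 9.2]]
```

{"name": "apply_moves", "arguments": {
  "fingers": [1,1,1,1,1,1,1,1,1,1],
  "dp": [
    [-0.9,1.1,0],
    [-1.5,2.5,0],
    [-1.8,4.0,0],
    [-1.6,5.5,0],
    [-1.0,6.9,0],
    [0,8.1,0],
    [1.2,9.0,0],
    [2.7,9.5,0],
    [4.2,9.6,0],
    [5.7,9.2,0]
  ],
  "yaw": [0,0,0,0,0,0,0,0,0,0]
}}

```text
clock: 11.25
position: [557.5, 229.5, 453.2]
ee_rot: [0.999, 0.04, -0.002, 0.002]
contact_force: [-5.5, 1.3, 3.8]
gripper_width: 21.1
```

```bash
python3 -c "
from h import *
print(ang());print(arc([55,42,30,20,12,5,0,-5]));snap('scene','s4.png')"
```

```text
(np.float64(55.4), np.float64(69.6), array([-5.5,  1.3,  3.8]), 21.102146828049992, 11.25)
[[1.2, -0.7], [2.2, -1.5], [2.8, -2.4], [3.2, -3.3], [3.4, -4.0], [3.5, -4.7], [3.6, -5.2], [3.5, -5.7]]
```

{"name": "apply_moves", "arguments": {
  "fingers": [1,1,1,1,1,1,1,1,1],
  "dp": [
    [1.2,-0.7,0],
    [2.2,-1.5,0],
    [2.8,-2.4,0],
    [3.2,-3.3,0],
    [3.4,-4.0,0],
    [3.5,-4.7,0],
    [3.6,-5.0,0],
    [3.6,-5.1,0],
    [3.6,-5.1,0]
  ],
  "yaw": [0,0,0,0,0,0,0,0,0]
}}

```text
clock: 12.2
position: [592.6, 181.5, 453.1]
ee_rot: [0.999, 0.041, -0.003, -0.002]
contact_force: [-13.1, 16.0, 6.5]
gripper_width: 20.9
```

```bash
python3 -c "
from h import *
print(ang())"
```

```text
(np.float64(54.6), np.float64(4.1), array([-13.1,  16. ,   6.5]), 20.873381096003634, 12.2)
```

{"name": "apply_moves", "arguments": {
  "fingers": [1,1,1],
  "dp": [
    [0,-0.6,0],
    [0,-0.6,0],
    [0,-0.6,0]
  ],
  "yaw": [0,0,0]
}}

```text
clock: 12.5
position: [592.0, 179.9, 453.2]
ee_rot: [0.999, 0.043, -0.002, -0.007]
contact_force: [-3.7, 17.6, 1.7]
gripper_width: 20.9
```

```bash
python3 -c "
from h import *
print(ang());print(arc(np.arange(22,190,18)))"
```

```text
(np.float64(53.9), np.float64(2.5), array([-3.7, 17.6,  1.7]), 20.915124753303374, 12.5)
[[-0.3, 1.8], [-1.2, 3.3], [-2.5, 4.4], [-4.1, 5.1], [-5.8, 5.3], [-7.4, 4.9], [-8.9, 4.0], [-10.1, 2.7], [-10.7, 1.1], [-10.9, -0.6]]
```

```bash
cat >> h.py <<'E'
def gp(s=None):
    s=s or read_state();return s['position']+155*Ro.from_quat(s['ee_rot']).as_matrix()[:,2]
def gang(A=A):
    v=gp()[:2]-A;return np.hypot(*v).round(1),(np.degrees(np.arctan2(v[1],v[0]))%360).round(2)
E
python3 -c "
from h import *
print(gp(),gang())
q=read_state()['position'][:2]
print(arc(np.arange(22,190,18),q))"
```

```text
[591.41305275 181.94172743 298.20696396] (np.float64(53.5), np.float64(4.66))
[[-0.3, 1.8], [-1.2, 3.3], [-2.5, 4.4], [-4.1, 5.1], [-5.8, 5.3], [-7.4, 4.9], [-8.9, 4.0], [-10.1, 2.7], [-10.7, 1.1], [-10.9, -0.6]]
```

{"name": "apply_moves", "arguments": {
  "fingers": [1,1,1,1,1,1,1,1,1,1],
  "dp": [
    [-0.3,1.8,0],
    [-1.2,3.3,0],
    [-2.5,4.4,0],
    [-4.1,5.1,0],
    [-5.8,5.3,0],
    [-7.4,4.9,0],
    [-8.9,4.0,0],
    [-10.1,2.7,0],
    [-10.7,1.1,0],
    [-10.9,-0.6,0]
  ],
  "yaw": [0,0,0,0,0,0,0,0,0,0]
}}

```text
clock: 13.5
position: [482.0, 174.3, 453.2]
ee_rot: [0.999, 0.044, -0.001, -0.008]
contact_force: [3.2, 4.8, -2.1]
gripper_width: 20.7
```

```bash
python3 -c "
from h import *
print(ang(),gang(),read_state()['ee_rot'],read_state()['position'])
print(arc(np.arange(198,370,18)))"
```

```text
(np.float64(56.2), np.float64(183.4), array([ 3.2,  4.8, -2.1]), 20.696449155964988, 13.5) (np.float64(56.6), np.float64(180.98)) [ 0.99901485  0.04368095 -0.00127609 -0.00772441] [482.00379527 174.25261525 453.2088544 ]
[[0.4, -1.4], [1.2, -2.9], [2.4, -4.1], [3.9, -4.9], [5.6, -5.2], [7.3, -4.9], [8.8, -4.1], [10.1, -2.9], [10.8, -1.4], [11.1, 0.3]]
```

```bash
python3 -c "
from h import *
A2=np.array([536.6,177.6]);print(gang(A2))
print(arc(np.arange(199,370,18),gp()[:2],A2))"
```

```text
(np.float64(55.1), np.float64(181.01))
[[0.3, -1.7], [1.1, -3.2], [2.4, -4.4], [3.9, -5.2], [5.6, -5.4], [7.3, -5.1], [8.8, -4.3], [10.0, -3.1], [10.8, -1.5], [11.0, 0.2]]
```

{"name": "apply_moves", "arguments": {
  "fingers": [1,1,1,1,1,1,1,1,1,1],
  "dp": [
    [0.3,-1.7,0],
    [1.1,-3.2,0],
    [2.4,-4.4,0],
    [3.9,-5.2,0],
    [5.6,-5.4,0],
    [7.3,-5.1,0],
    [8.8,-4.3,0],
    [10.0,-3.1,0],
    [10.8,-1.5,0],
    [11.0,0.2,0]
  ],
  "yaw": [0,0,0,0,0,0,0,0,0,0]
}}

```text
clock: 14.5
position: [592.3, 175.2, 453.2]
ee_rot: [0.999, 0.043, -0.002, -0.005]
contact_force: [-2.5, -5.6, 3.7]
gripper_width: 20.5
```

```bash
python3 -c "
from h import *
A2=np.array([536.6,177.6]);print(ang(),gang(A2),read_state()['ee_rot'],gp())
print(arc(np.arange(19,190,18),gp()[:2],A2))"
```

```text
(np.float64(54.3), np.float64(357.4), array([-2.5, -5.6,  3.7]), 20.49470264659676, 14.5) (np.float64(54.9), np.float64(359.16)) [ 0.99905899  0.04297516 -0.00232043 -0.00537536] [591.54118229 176.79025786 298.19169105]
[[-0.3, 1.9], [-1.1, 3.4], [-2.3, 4.6], [-3.9, 5.3], [-5.6, 5.6], [-7.3, 5.3], [-8.8, 4.5], [-10.0, 3.2], [-10.8, 1.7], [-11.0, -0.0]]
```

{"name": "apply_moves", "arguments": {
  "fingers": [1,1,1,1,1,1,1,1,1,1],
  "dp": [
    [-0.3,1.9,0],
    [-1.1,3.4,0],
    [-2.3,4.6,0],
    [-3.9,5.3,0],
    [-5.6,5.6,0],
    [-7.3,5.3,0],
    [-8.8,4.5,0],
    [-10.0,3.2,0],
    [-10.8,1.7,0],
    [-11.0,0,0]
  ],
  "yaw": [0,0,0,0,0,0,0,0,0,0]
}}

```text
clock: 15.5
position: [481.8, 175.8, 453.2]
ee_rot: [0.999, 0.044, -0.001, -0.007]
contact_force: [4.7, 5.8, -2.0]
gripper_width: 20.4
```

```bash
python3 -c "
from h import *
A2=np.array([536.6,177.6]);print(ang(),gang(A2),read_state()['ee_rot'],gp())
print(arc(np.arange(199,350,18),gp()[:2],A2))"
```

```text
(np.float64(56.3), np.float64(181.9), array([ 4.7,  5.8, -2. ]), 20.37305564228449, 15.5) (np.float64(55.2), np.float64(179.71)) [ 9.99017992e-01  4.37576461e-02 -9.34953277e-04 -6.88810377e-03] [481.4480623  177.88092798 298.21185982]
[[0.3, -1.8], [1.1, -3.3], [2.4, -4.5], [3.9, -5.3], [5.6, -5.5], [7.3, -5.2], [8.8, -4.4], [10.0, -3.2], [10.8, -1.6]]
```

{"name": "apply_moves", "arguments": {
  "fingers": [1,1,1,1,1,1,1,1,1,1],
  "dp": [
    [0.3,-1.8,0],
    [1.1,-3.3,0],
    [2.4,-4.5,0],
    [3.9,-5.3,0],
    [5.6,-5.5,0],
    [7.3,-5.2,0],
    [8.8,-4.4,0],
    [10.0,-3.2,0],
    [10.8,-1.6,0],
    [10.8,-1.6,0]
  ],
  "yaw": [0,0,0,0,0,0,0,0,0,0]
}}

```text
clock: 16.5
position: [590.1, 160.8, 453.2]
ee_rot: [0.999, 0.044, -0.002, -0.006]
contact_force: [-2.1, 2.0, 3.3]
gripper_width: 20.7
```

```bash
python3 -c "
from h import *
A2=np.array([536.6,177.6]);print(ang(),gang(A2),read_state()['ee_rot'],gp())
print(arc([352,360,364.5],gp()[:2],A2))"
```

```text
(np.float64(54.6), np.float64(342.1), array([-2.1,  2. ,  3.3]), 20.690454742361062, 16.5) (np.float64(54.9), np.float64(344.26)) [ 0.9989979   0.0442816  -0.00173599 -0.00627057] [589.44851742 162.70705899 298.17989775]
[[0.2, 0.7], [0.2, 1.5], [0.2, 1.9]]
```

{"name": "apply_moves", "arguments": {
  "fingers": [1,1,1,1,1,1,1],
  "dp": [
    [0.1,0.6,0],
    [0.2,1.2,0],
    [0.2,1.7,0],
    [0.2,2.0,0],
    [0.2,2.0,0],
    [0.2,2.0,0],
    [0.2,2.0,0]
  ],
  "yaw": [0,0,0,0,0,0,0]
}}

```text
clock: 17.2
position: [591.9, 181.0, 453.2]
ee_rot: [0.999, 0.044, -0.002, -0.007]
contact_force: [-1.1, -2.0, 3.0]
gripper_width: 21.0
```

```bash
python3 - <<'E'
from h import *
A2=np.array([536.6,177.6]);print(ang(),gang(A2),read_state()['joint_vel'].round(3),gp())
s=snap('scene','s5.png');snap('top','t5.png')
a=s['color'][130:330,140:460];cv2.imwrite('pics/s5c.png',cv2.resize(a,None,fx=2.5,fy=2.5,interpolation=2))
print(gang(A2))
E
```

```text
(np.float64(53.9), np.float64(3.6), array([-1.1, -2. ,  3. ]), 21.0388856168735, 17.2) (np.float64(55.0), np.float64(5.64)) [-0.001  0.002  0.001 -0.001 -0.     0.001] [591.30006951 183.00119946 298.18536478]
(np.float64(55.0), np.float64(5.64))
```

View pics/s5c.png

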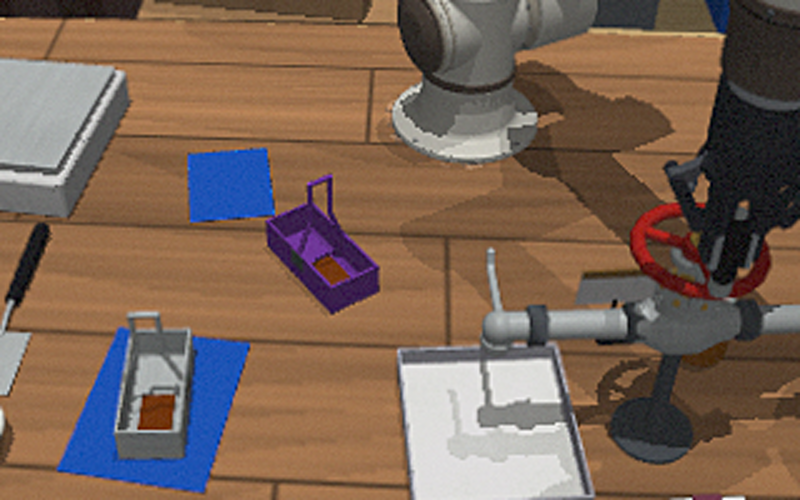

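The crank is gripped at the closed-stop bearing (5.6° against 4.5°), two turns open. The pan is on the mat and nothing else has moved visibly.

```bash
python3 -c "
from bench import *
print(job_done())"
```

```text
the job is handed in; nothing more can be done
None
```

The job is handed in, and my last checks found nothing wrong. The hand-in itself gives no verdict.

- **Pan:** I lifted it 25 mm off the hook, drew it clear, and set it down level about 1 mm (by arm position) from the mat's measured middle. The camera picture confirmed it was upright and let go.
- **Valve closed:** I wound it clockwise until the crank pushed back with about 16–18 N. That was at about 4°, where the measured dispenser pose put the stop.
- **Valve opened:** I opened it two full turns. The crank ended at a bearing of 5.6°, against 4.5° at the stop, so about 0.02 rad over two turns (0.17 allowed).
- **Final hold:** The fingers are still closed on the crank, 21 mm apart on the 22 mm grip. The arm was at rest, with about 2–3 N sensed at the tool. I did not measure the grip force itself.
- **Other things:** In the final picture the tray, purple pan and small mat looked unmoved. The palette knife, bowl, card and jar were only partly in the crop, the wrapped slab barely, and the tongs not at all. I took a last top picture but did not view it, so these were not fully rechecked.
- **Disagreement:** The wheel axis from the grip path lies 1.5 mm in x from the camera estimate. I used the grip-path value for the last turns.

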